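# Hang the tall tub on the spring balance

### The job

Weigh the tall tub: hang its wire carrier by the bail on the hook of the spring balance, lowering it gently so that the hook never reaches its bottom stop, and let go. Leave it hanging freely and wait until the hook has dipped and come to rest. Leave the low tub where it is.

Things in the scene. Friction and masses are not known exactly. Their poses are not given: they have to be found in the camera images.
- tall_tub: Taller carrier: lidded white tub, 73 mm across, fixed in a steel wire carrier, 0.27-0.41 kg in all. Origin: centre of its underside, z up. Bail of 6 mm wire in the y-z plane: uprights at y = +-40 mm up to z = 103, sloping together to the apex (underside z = 142). Lid top at z = 67; the hook passes along x, from either side, through the opening between lid and apex.
- tall_tub_eye (a point): Underside of the apex of the tall tub's bail, the point that must rest on the hook's seat: on the carrier's axis, 142 mm above its origin, same axes.
- tall_tub_grip (a point): Centre of the square wooden grip on a thin neck above the tall tub's bail, to be taken from above: 24 x 24 mm (sides along the carrier's x and y), 40 mm high, centre 186 mm above the carrier's underside. Axes as the carrier's.
- low_tub: Lower carrier, a bystander: same build with a smaller tub (61 mm across, 42 mm high, red lid); top of its wooden grip 182 mm above its underside. Origin: centre of its underside.
- hook_seat (a point): Lowest point of the top of the spring balance's hook, where the bail rests; dips with the hook; 219 mm above the table unloaded. z up; the hook, 8 mm rod, points along -x (to the robot): its open tip ends 26 mm from the seat, tip's top 18 mm above it. Along +x the rod's top rises 15 mm above the seat; the housing's front is 108 mm away, its top 48 mm above the unloaded seat.
- hook (a joint): How far the sprung hook has dipped, in m: 0 unloaded, 0.06 at its bottom stop. The spring is 140 N/m, so the tall tub pulls it down 19 to 29 mm; after a sudden load it bobs for about 2 s. The balance itself is fixed to the table.
Not all that is in view belongs to the job. What is shaped like the tall_tub but purple is not meant.

How it is judged:
At the end, for the whole second after the job is handed in: The apex of the tall tub's bail rests on the hook's seat (within 12 mm), the hook has dipped more than 12 mm under it and is at rest (under 15 mm/s), the tub hangs upright within 11 degrees and still (under 40 mm/s), and the low tub is within 30 mm of where it stood (distance between tall_tub_eye and hook_seat below 0.012 m and value of joint hook above 0.012 m and velocity of joint hook between -0.015 and 0.015 m/s and angle between tall_tub's own z axis and vertical below 0.2 rad and linear speed of tall_tub below 0.04 m/s and distance of low_tub from where it was at the start of the episode below 0.03 m); the robot touches nothing.
It fails at once if the hook is pulled or dropped down to its bottom stop (dips more than 57 mm) (value of joint hook above 0.057 m).
It fails at once if the low tub is moved by more than 30 mm (distance of low_tub from where it was at the start of the episode above 0.03 m).
It also fails if it takes over 48 s, if anything falls off the work surface, if the arm or the gripper's body presses on something with over 40 N, if the wrist force passes 120 N, or if a joint passes its speed limit or range.

### The arm

A 6-joint arm with a two-finger parallel gripper is mounted at the origin on a cart in front of the work surface, level with it; the furniture and walls round the work are solid. World frame = base frame: x ahead of the robot, y to its left, z up, the work surface at z = 0. Lengths are in m, angles in rad, forces in N, time in s.
With the tool pointing down it reaches from about 0.25 to 0.725 m from the base axis. Payload 4 kg.
Tool frame: the origin (TCP) lies on the centre line of the jaws, within the pads' length; the fingertips stand 25 mm ahead of it and the grasp point (between the pads) lies 6 mm ahead of it; z points along the fingers, x is the direction in which the jaws open and shut, and the axes are right-handed (so a half turn about z gives the same grasp; the last joint's range is limited). The gripper opens to 85 mm and grips with 20 to 120 N. Pads are 22 mm wide; open, the fingers measure 114 mm over their backs; the gripper's body (76 mm by 85 mm) begins 54 mm behind the grasp point. The pads swing forward as they close: fully open they stand 13 mm farther back than shut.
Start: joints at [-1.254, 0.241, 0.005, 1.335, 0, 1.571], TCP at [0.156, -0.475, 0.256] pointing down, gripper open.
Joint ranges: [-2.72, 2.72], [-1.05, 1.87], [-1.09, 1.28], [-1.99, 2.15], [-1.42, 1.44], [-3.14, 3.14]. Speed limits (rad/s): [2.79, 2.79, 3.14, 3.14, 3.14, 3.14].

### API

Orientations are given as a unit quaternion [x, y, z, w].
In Python, from workcell import bot, imaging, order gives the robot as it stands.
- The arm moves only by the tool carry_out, never from a script. Its argument "moves" is a list of rows, each a list of 5 numbers: the shift along the tool's x, y, z scaled (see below), then the turn about the tool's z scaled (see below), then the opening, from -1 (shut) to 1 (fully open). In form: [[tx, ty, tz, roll, hand], ...]. A call has 1 to 20 rows; each row is the pose to reach, as a shift and turn from the pose commanded when the call began, along the tool's axes at that moment; what a row does not reach only later rows make up. The controller multiplies each number of a shift by 0.1 m and each number of a turn by 90 degrees. A row lasts 1/10 s, in which the tool goes at most 50 mm and 8.59 degrees, less where a joint would pass 70% of its speed; a pose out of reach is approached as far as the arm can. A call with a number of a shift or a turn outside -1 to 1 is refused whole. A call with a gripper value outside its range is refused whole. The fingers move at their own pace and stop on an object; the grip force is fixed at half the most. Time passes only in rows, so rows that repeat a pose let the fingers close. It gives the time, the measured TCP pose, the force and the opening at its end, in the units of the state.
- bot.get_obs(): the state, without advancing time (a new reading comes with each control period).
- imaging.camera(name): name is "scene" or "top"; returns the picture (400x640x3 uint8, red, green, blue); there is no depth.
- imaging.camera_model(name): a dict with "fovy" (degrees; the focal length in pixels is half the picture's height over the tangent of half this angle, whatever the lens; pixels are square), "cx", "cy" (the principal point, pixels), "eye" and "rotation" of the camera in the world. Camera axes: x right, y up, looking along -z (the intrinsics and any distortion apply to the point x, -y, -z); pixel columns grow to the right and rows downward; lengths in m; the calibration is good to about 2 mm. A picture is of the moment at which its call begins. camera_model takes no time and is no camera call.
- order.job_done(): hands the job in, once; it reports no verdict.
The state is a dict: "clock": time; "joint_pos": joint angles; "joint_vel": joint speeds; "tau": joint torques, N m; "eef_pos": TCP position; "tool_rot": TCP orientation; "ft_force": force on the tool from outside, world axes, zero at the start; "ft_torque": the same for the moment, N m; "grip_width": finger opening in m.
Only numpy, scipy, OpenCV 4.12 (cv2) and the standard library are available. Lean on these libraries where they do the work, as an engineer would, in place of code of your own. Each camera call takes 0.05 s, during which the arm holds its last target.

## Working session

There is one attempt and no reset: what is moved stays moved. The work goes in short steps, Python scripts to look and compute and a tool call to move; the robot and the scene stay as the last step left them, time stands still between calls to the robot, and variables do not carry over. Pictures are saved under pics/ and viewed, and the job is handed in when it is done.

Besides the shell and the picture viewer there is one more tool, called after "Request:" as name([rows], argument=value, ...), one row to a line, values as JSON. carry_out: Moves the arm, as the interface text tells. Its arguments: {"type":"object","properties":{"moves":{"type":"array","items":{"type":"array","items":{"type":"number","minimum":-1,"maximum":1}}}},"required":["moves"]}

```bash
mkdir -p pics; ls; python3 - <<'E'
from workcell import bot, imaging, order
import cv2
print(bot.get_obs())
for n in("scene","top"):
    print(imaging.camera_model(n))
    cv2.imwrite(f"pics/{n}0.png",imaging.camera(n)[:,:,::-1])
E
```

```text
pics
{'clock': 0.0, 'joint_pos': array([-1.25397414e+00,  2.41457177e-01,  3.73028545e-03,  1.33522609e+00,
        8.61979142e-06,  1.57077260e+00]), 'joint_vel': array([-3.83082708e-04,  1.39337451e-03,  1.13020837e-03, -6.62478793e-05,
       -7.68036032e-04,  1.05781106e-04]), 'tau': array([ 3.17159402e-04, -3.72320688e+01,  2.52406651e+01,  1.69512222e-02,
       -5.71648764e-05, -4.24985657e-06]), 'eef_pos': array([ 0.15559377, -0.47455698,  0.25539316]), 'tool_rot': array([ 8.09805377e-01, -5.86697613e-01, -8.70692863e-04, -6.36163831e-04]), 'ft_force': array([-0.76271226,  0.25738264,  0.53322642]), 'ft_torque': array([ 0.01704745, -0.01745298, -0.00635207]), 'grip_width': 0.08520885992852816}
{'fovy': 55.2955651376877, 'cx': 319.39743375478287, 'cy': 197.98720017925928, 'eye': array([ 0.27636937, -0.64139946,  0.75696362]), 'rotation': array([ 0.40004955, -0.10010394, -0.20214707,  0.88829956])}
{'fovy': 44.72000584717168, 'cx': 322.1990102982926, 'cy': 192.59982353903874, 'eye': array([ 0.39868568, -0.05195926,  1.31725153]), 'rotation': array([ 0.05612378, -0.04663463, -0.697602  ,  0.71275997])}
```

View pics/scene0.png

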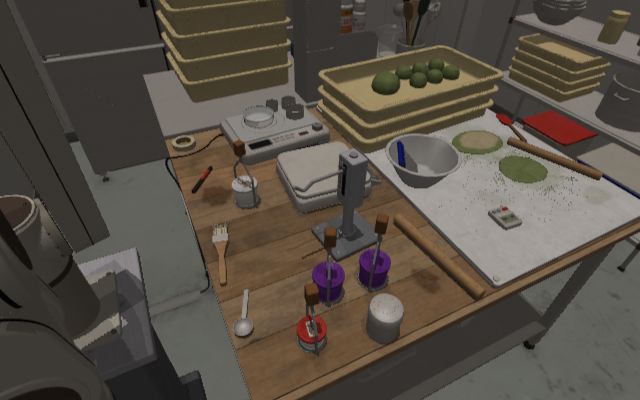

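View pics/top0.png

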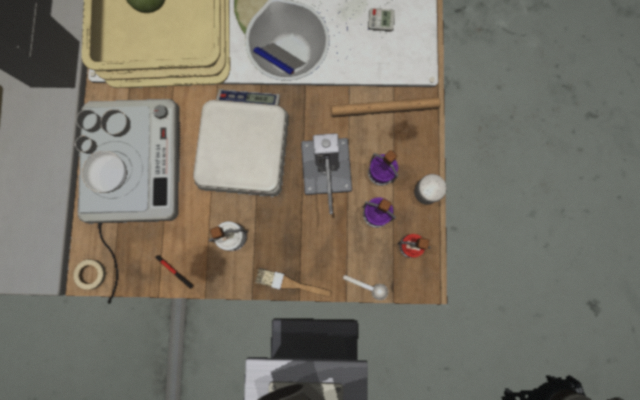

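The candidates, by scene pixel:
- White tub in a wire carrier at (245,190), or (229,236) in the top view.
- Two purple look-alikes at (328,283) and (374,268).
- The red-lidded low tub at (312,333).
- A white can without a bail at (385,318).

The white tub with the bail and wooden grip fits the description. I'll confirm it in an enlarged crop.

```bash
cat > h.py <<'E'
import numpy as np, cv2
from scipy.spatial.transform import Rotation as R
from workcell import bot, imaging, order
M={n:imaging.camera_model(n) for n in("scene","top")}
def f(n): return 200/np.tan(np.radians(M[n]["fovy"]/2))
def ray(n,u,v):
    m=M[n]; d=np.array([(u-m["cx"])/f(n),-(v-m["cy"])/f(n),-1.])
    d=R.from_quat(m["rotation"]).apply(d); return np.array(m["eye"]),d/np.linalg.norm(d)
def onz(n,u,v,z):
    e,d=ray(n,u,v); return e+d*(z-e[2])/d[2]
def tri(a,b):
    e1,d1=ray("scene",*a); e2,d2=ray("top",*b)
    s=np.linalg.lstsq(np.c_[d1,-d2],e2-e1,rcond=None)[0]
    p,q=e1+s[0]*d1,e2+s[1]*d2
    return (p+q)/2,np.linalg.norm(p-q)
def proj(n,p):
    m=M[n]; c=R.from_quat(m["rotation"]).inv().apply(np.array(p)-m["eye"])
    return np.array([m["cx"]-f(n)*c[0]/c[2], m["cy"]+f(n)*c[1]/c[2]])
E
python3 - <<'E'
from h import *
s=cv2.imread("pics/scene0.png");t=cv2.imread("pics/top0.png")
print({k:v for k,v in M["scene"].items()}.keys())
def crop(im,x,y,w,h,k): return cv2.resize(im[y:y+h,x:x+w],None,fx=k,fy=k,interpolation=cv2.INTER_CUBIC)
a=crop(s,205,130,80,90,6);b=crop(t,195,205,60,60,5)
c=np.zeros((540,800,3),np.uint8);c[:,:480]=a;c[:300,490:790]=b
cv2.imwrite("pics/c1.png",c)
a=crop(s,295,140,90,130,4);b=crop(t,295,125,65,100,5)
c=np.zeros((520,800,3),np.uint8);c[:,:360]=a;c[:500,370:695]=b
cv2.imwrite("pics/c2.png",c)
E
```

```text
dict_keys(['fovy', 'cx', 'cy', 'eye', 'rotation'])
```

View pics/c1.png

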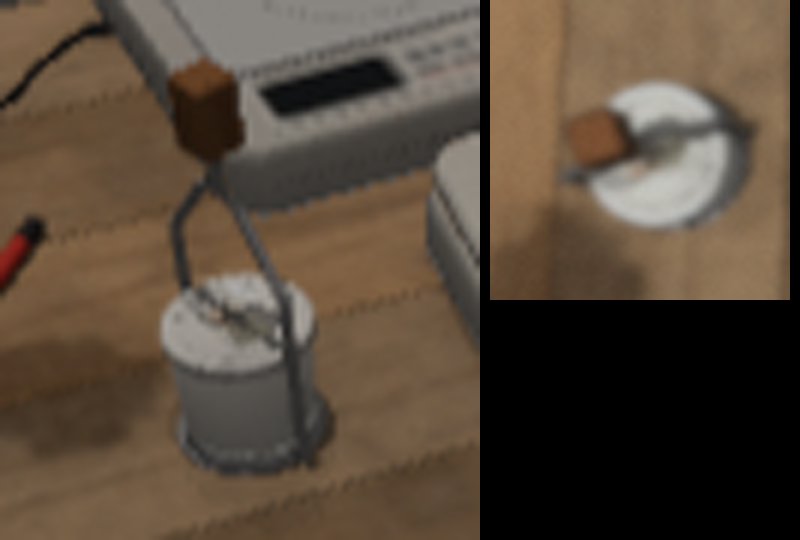

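View pics/c2.png

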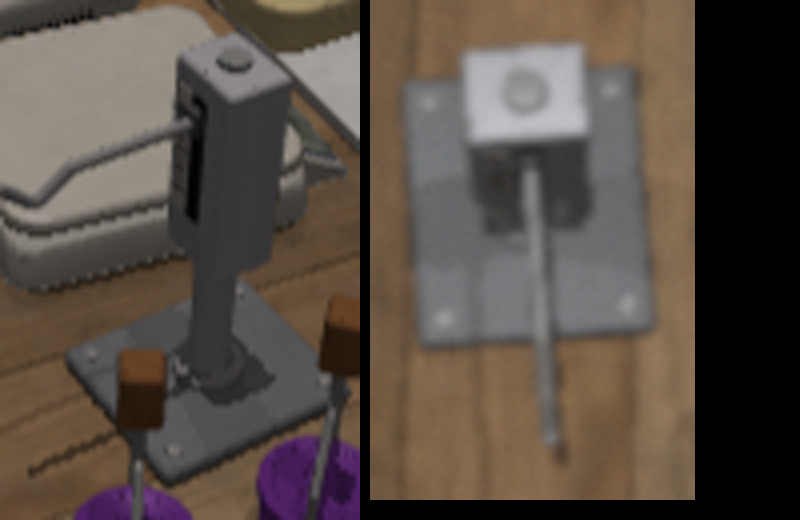

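The crop confirms a white lidded tub in a wire carrier with a wooden grip. The grip is at about (239,148) in scene and (215,232) in top. The purple ones are ruled out by colour. Next I'll measure the grip and the hook.

```bash
python3 - <<'E'
from h import *
I={n:cv2.imread(f"pics/{n}0.png") for n in("scene","top")}
def blob(n,x,y,w,h,maskf):
    hsv=cv2.cvtColor(I[n],cv2.COLOR_BGR2HSV)[y:y+h,x:x+w]
    m=maskf(hsv).astype(np.uint8)
    k,l,st,c=cv2.connectedComponentsWithStats(m)
    j=1+np.argmax(st[1:,4]); return c[j]+[x,y],st[j]+[x,y,0,0,0],(l==j)
br=lambda h:(h[...,0]<14)&(h[...,1]>135)&(h[...,2]<150)
a=blob("scene",228,136,24,24,br);b=blob("top",205,222,22,22,br)
print(a[:2],b[:2]); print(tri(a[0],b[0]))
# hull check
for n,r in(("scene",a),("top",b)): print(n); print("\n".join("".join(".#"[int(v)] for v in q) for q in r[2]))
wh=lambda h:(h[...,1]<45)&(h[...,2]>110)
c=blob("top",205,215,50,45,wh); print(c[:2])
s=I["scene"];t=I["top"]
def crop(im,x,y,w,h,k): return cv2.resize(im[y:y+h,x:x+w],None,fx=k,fy=k,interpolation=cv2.INTER_CUBIC)
cv2.imwrite("pics/c3.png",crop(s,285,140,90,75,8)); cv2.imwrite("pics/c4.png",crop(t,300,130,50,90,6))
E
```

```text
(array([238.62307692, 147.63076923]), array([233, 140,  12,  17, 130])) (array([215.93902439, 232.29268293]), array([211, 228,  11,  10,  82]))
(array([0.46531062, 0.21065381, 0.18602664]), np.float64(0.0007521266427114516))
scene
........................
........................
........................
........................
..........##............
........#####...........
......#########.........
.....###########........
......##########........
.....##.########........
.....##.######.#........
......##.#######........
......####..####........
......###.######........
......#####.#####.......
......####.######.......
.......#########........
.......#.###..###.......
.......#..####.#........
.........#####..........
...........#............
........................
........................
........................
top
......................
......................
......................
......................
......................
......................
.........#####........
.......########.......
......##########......
......##########......
......##########......
.......##########.....
.......##########.....
.......##########.....
........#######.......
..........##..........
......................
......................
......................
......................
......................
......................
(array([230.0755287 , 241.49848943]), array([215, 231,  28,  20, 331]))
```

View pics/c3.png

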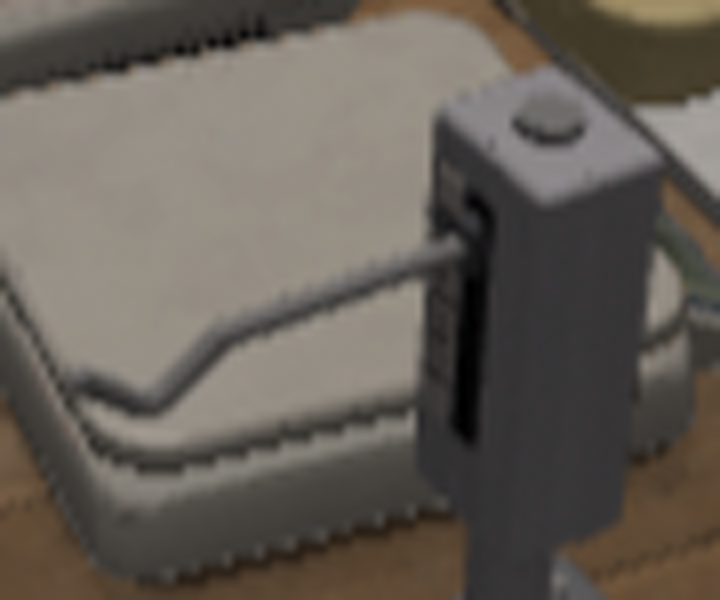

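View pics/c4.png

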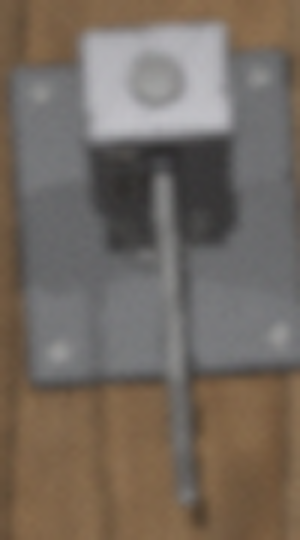

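```bash
python3 - <<'E'
from h import *
S=lambda x,y:(285+x/8-.5,140+y/8-.5); T=lambda x,y:(300+x/6-.5,130+y/6-.5)
seat=onz("scene",*S(150,400),.215); print("seat",seat,"in top crop",(proj("top",seat)+.5-[300,130])*6)
tip=onz("scene",*S(82,382),.231);bend=onz("scene",*S(222,335),.230);rear=onz("scene",*S(455,247),.230)
print("scene",tip,bend,rear)
for p in(tip,bend,rear): print((proj("top",p)+.5-[300,130])*6)
tt=onz("top",*T(187,500),.231);tr=onz("top",*T(165,175),.230);print("top",tt,tr)
print("tri tip",tri(S(82,382),T(187,498)), "yaw top",np.degrees(np.arctan2(*(tt-tr)[[1,0]])),"yaw scene",np.degrees(np.arctan2(*(tip-rear)[[1,0]])))
# seat: intersect scene ray with vertical plane of top line
# carrier: lid disc and base
print("eye",tri((204.5+210/6,129.5+172/6),(216,235)))
# lid centre top
c1=lambda x,y:(205+x/6-.5,130+y/6-.5); c2=lambda x,y:(195+(x-490)/5-.5,205+y/5-.5)
print("lid scene",onz("scene",*c1(237,322),.067),"lid top",onz("top",*c2(660,155),.067))
print("bail bend z.103 scene",onz("scene",*c1(178,222),.103),onz("scene",*c1(284,290),.103))
print("upright feet/top view bends",onz("top",*c2(567,177),.103),onz("top",*c2(750,128),.103))
# grip top in top view corners
print([onz("top",*c2(*p),.206)[:2].round(4) for p in((610,108),(637,150),(590,165),(567,128))])
print([onz("scene",*c1(*p),.206)[:2].round(4) for p in((203,58),(243,78),(210,98),(170,88))])
print("housing front rear top")
print(tri(S(552,120),T(155,78)))
E
```

```text
seat [ 0.53545309 -0.05038783  0.215     ] in top crop [174.34512768 443.17853292]
scene [ 0.51431518 -0.05325142  0.231     ] [ 0.55762166 -0.0497616   0.23      ] [ 0.63498908 -0.04156248  0.23      ]
[180.88985378 494.1404187 ]
[173.9312348 379.8254717]
[156.55072385 178.2447546 ]
top [ 0.51216165 -0.05558025  0.231     ] [ 0.63631315 -0.04475041  0.23      ]
tri tip (array([ 0.51299467, -0.05565403,  0.23320145]), np.float64(0.0006517346653042715)) yaw top -175.01466422619376 yaw scene -174.46737076069286
eye (array([0.46314367, 0.21875967, 0.14706504]), np.float64(0.0033966747975843845))
lid scene [0.46469985 0.20782363 0.067     ] lid top [0.4651964 0.2053705 0.067    ]
bail bend z.103 scene [0.45257329 0.2475294  0.103     ] [0.48140871 0.17680921 0.103     ]
upright feet/top view bends [0.45132594 0.24392541 0.103     ] [0.47772138 0.15353205 0.103     ]
[array([0.4788, 0.2008]), array([0.4599, 0.1874]), array([0.4526, 0.2086]), array([0.4692, 0.2201])]
[array([0.4694, 0.2196]), array([0.4804, 0.197 ]), array([0.4628, 0.1879]), array([0.4495, 0.2026])]
housing front rear top
(array([ 0.66502651, -0.0403598 ,  0.26444642]), np.float64(0.0007597146627261939))
```

```bash
python3 - <<'E'
from h import *
I={n:cv2.imread(f"pics/{n}0.png") for n in("scene","top")}
def blobs(n,x,y,w,h):
    hsv=cv2.cvtColor(I[n],cv2.COLOR_BGR2HSV)[y:y+h,x:x+w]
    m=((hsv[...,0]<14)&(hsv[...,1]>130)&(hsv[...,2]<150)).astype(np.uint8)
    k,l,st,c=cv2.connectedComponentsWithStats(m)
    return [(c[j]+[x,y],st[j][4]) for j in range(1,k) if st[j][4]>25]
print(blobs("scene",295,205,100,105)); print(blobs("top",360,145,75,110))
c1=lambda x,y:(205+x/6-.5,130+y/6-.5)
# uprights feet, lid ellipse
print("foot",onz("scene",*c1(312,462),.0))
m=np.array(cv2.cvtColor(I["scene"],cv2.COLOR_BGR2HSV))
print("box corner top view",[onz("top",u,v,.06)[:2].round(3) for u,v in((197,188),(278,192),(287,103))])
print("low tub lid", onz("top",413,246,.042))
print("current tool x yaw", np.degrees(np.arctan2(*R.from_quat(bot.get_obs()["tool_rot"]).as_matrix()[[1,0],0])), R.from_quat(bot.get_obs()["tool_rot"]).as_matrix().round(3))
E
```

```text
[(array([381.25668449, 223.1657754 ]), np.int32(187)), (array([329.82702703, 236.48108108]), np.int32(185)), (array([311.45967742, 293.46370968]), np.int32(248))]
[(array([390.20689655, 156.08045977]), np.int32(87)), (array([384.23170732, 204.93902439]), np.int32(82)), (array([418.875, 241.645]), np.int32(200)), (array([406.81818182, 249.63636364]), np.int32(66))]
foot [ 4.82951498e-01  1.71277733e-01 -1.11022302e-16]
box corner top view [array([0.588, 0.296]), array([0.582, 0.083]), array([0.824, 0.067])]
low tub lid [ 0.4497094  -0.27219918  0.042     ]
current tool x yaw -71.84700742701195 [[ 0.312 -0.95  -0.001]
 [-0.95  -0.312  0.002]
 [-0.002 -0.    -1.   ]]
```

Request:
carry_out([
  [0,0,-0.2,-0.09,1],
  [0,0,-0.4,-0.18,1],
  [0,0,-0.4,-0.27,1],
  [0,0,-0.4,-0.36,1],
  [0,0,-0.4,-0.45,1],
  [0,0,-0.4,-0.54,1],
  [0,0,-0.4,-0.63,1],
  [0,0,-0.4,-0.72,1],
  [0,0,-0.4,-0.81,1],
  [0,0,-0.4,-0.9,1],
  [0,0,-0.4,-1,1],
  [0,0,-0.4,-1,1],
])

```text
clock: 1.3
eef_pos: [0.1557, -0.4749, 0.2958]
tool_rot: [0.987, 0.158, -0.0, -0.001]
ft_force: [0.1, -0.7, -0.1]
grip_width: 0.0853
```

```bash
cat > st.py <<'E'
from h import *
import sys
o=bot.get_obs(); m=R.from_quat(o["tool_rot"]).as_matrix()
print("t",o["clock"],"pos",o["eef_pos"].round(4),"yaw",np.degrees(np.arctan2(m[1,0],m[0,0])).round(2),"q",o["joint_pos"].round(2),"F",o["ft_force"].round(2),"w",round(o["grip_width"],4))
if len(sys.argv)>3:
    g=np.array([float(v) for v in sys.argv[1:4]]); print("tool shift/0.1:",(m.T@(g-o["eef_pos"])/0.1).round(3))
E
python3 st.py 0.4653 0.2105 0.295
python3 -c "
from h import *
print(tri((329.8,236.5),(384.2,204.9)),tri((381.3,223.2),(390.2,156.1)))"
```

```text
t 1.3 pos [ 0.1557 -0.4749  0.2958] yaw 18.15 q [-1.25  0.23  0.09  1.43 -0.   -0.  ] F [ 0.13 -0.74 -0.13] w 0.0853
tool shift/0.1: [ 5.078 -5.548  0.014]
(array([ 0.53679412, -0.17983937,  0.18918018]), np.float64(0.0020291515529082616)) (array([ 0.65256095, -0.19303283,  0.19005384]), np.float64(0.003511317000393285))
```

Request:
carry_out([
  [0.28,-0.31,0,0,1],
  [0.56,-0.62,0,0,1],
  [0.846,-0.925,0,0,1],
])

```text
clock: 1.6
eef_pos: [0.2074, -0.3595, 0.2958]
tool_rot: [0.988, 0.155, -0.0, -0.001]
ft_force: [1.5, 0.4, -0.4]
grip_width: 0.0854
```

Request:
carry_out([
  [0.28,-0.31,0,0,1],
  [0.56,-0.62,0,0,1],
  [0.846,-0.925,0,0,1],
])

```text
clock: 1.9
eef_pos: [0.259, -0.245, 0.2962]
tool_rot: [0.988, 0.156, 0.0, -0.0]
ft_force: [0.3, 0.2, 0.3]
grip_width: 0.0855
```

Request:
carry_out([
  [0.28,-0.31,0,0,1],
  [0.56,-0.62,0,0,1],
  [0.846,-0.925,0,0,1],
])

```text
clock: 2.2
eef_pos: [0.3106, -0.1307, 0.2964]
tool_rot: [0.988, 0.156, 0.0, 0.0]
ft_force: [0.9, -0.7, 0.5]
grip_width: 0.0852
```

Request:
carry_out([
  [0.28,-0.31,0,0,1],
  [0.56,-0.62,0,0,1],
  [0.846,-0.925,0,0,1],
])

```text
clock: 2.5
eef_pos: [0.3622, -0.0164, 0.2964]
tool_rot: [0.988, 0.156, 0.0, 0.0]
ft_force: [0.3, -1.4, 0.1]
grip_width: 0.0856
```

Request:
carry_out([
  [0.28,-0.31,0,0,1],
  [0.56,-0.62,0,0,1],
  [0.846,-0.925,0,0,1],
])

```text
clock: 2.8
eef_pos: [0.4138, 0.0979, 0.2962]
tool_rot: [0.988, 0.156, 0.0, 0.0]
ft_force: [1.2, -1.2, -0.2]
grip_width: 0.0855
```

```bash
python3 st.py 0.4653 0.2105 0.295
```

```text
t 2.8 pos [0.4138 0.0979 0.2962] yaw 17.99 q [ 0.23  0.08 -0.09  1.41 -0.    1.49] F [ 1.18 -1.2  -0.17] w 0.0855
tool shift/0.1: [ 0.837 -0.912  0.012]
```

Last leg, with the remaining turn of about +6° world (tool −0.07).

Request:
carry_out([
  [0.28,-0.31,0,-0.07,1],
  [0.56,-0.62,0,-0.07,1],
  [0.84,-0.915,0,-0.07,1],
  [0.84,-0.915,0,-0.07,1],
  [0.84,-0.915,0,-0.07,1],
])

```text
clock: 3.3
eef_pos: [0.4647, 0.2098, 0.2953]
tool_rot: [0.977, 0.212, -0.001, 0.0]
ft_force: [0.3, -0.1, 0.4]
grip_width: 0.0852
```

```bash
python3 st.py 0.4653 0.2105 0.197; python3 - <<'E'
from h import *
for n,(x,y,w,h) in(("scene",(190,80,110,130)),("top",(175,195,90,70))):
    im=imaging.camera(n)[:,:,::-1]; cv2.imwrite(f"pics/{n}1.png",im)
    cv2.imwrite(f"pics/{n}1c.png",cv2.resize(im[y:y+h,x:x+w],None,fx=4,fy=4,interpolation=cv2.INTER_CUBIC))
E
```

```text
t 3.3 pos [0.4647 0.2098 0.2953] yaw 24.43 q [ 0.42  0.25  0.12  1.44 -0.    1.57] F [ 0.28 -0.15  0.4 ] w 0.0852
tool shift/0.1: [ 0.011 -0.004  0.983]
```

View pics/scene1c.png

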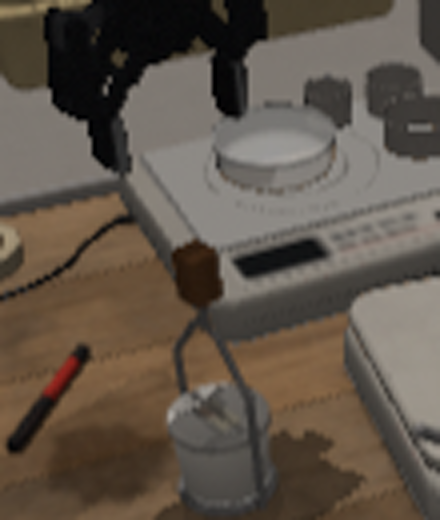

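The open jaws stand above the grip, with the grip at crop (198,272). I'll descend and close.

Request:
carry_out([
  [0.01,0,0.3,0,1],
  [0.01,0,0.5,0,1],
  [0.01,0,0.65,0,1],
  [0.01,0,0.8,0,1],
  [0.01,0,0.9,0,1],
  [0.01,0,0.98,0,1],
  [0.01,0,0.98,0,1],
  [0.01,0,0.98,0,-1],
  [0.01,0,0.98,0,-1],
  [0.01,0,0.98,0,-1],
  [0.01,0,0.98,0,-1],
  [0.01,0,0.98,0,-1],
  [0.01,0,0.98,0,-1],
  [0.01,0,0.98,0,-1],
  [0.01,0,0.98,0,-1],
])

```text
clock: 4.9
eef_pos: [0.4661, 0.2098, 0.1989]
tool_rot: [0.977, 0.212, 0.0, -0.0]
ft_force: [-1.3, -1.1, 5.3]
grip_width: 0.0232
```

```bash
python3 st.py; python3 - <<'E'
from h import *
o=[]
for n,(x,y,w,h) in(("scene",(190,80,110,130)),("top",(175,180,110,130))):
    im=imaging.camera(n)[:,:,::-1]; cv2.imwrite(f"pics/{n}2.png",im)
    o.append(cv2.resize(im[y:y+h,x:x+w],None,fx=3.6,fy=3.6,interpolation=cv2.INTER_CUBIC))
cv2.imwrite("pics/g2.png",np.hstack(o))
E
```

```text
t 4.9 pos [0.4661 0.2098 0.1989] yaw 24.45 q [ 0.42  0.29 -0.08  1.2  -0.    1.57] F [-1.28 -1.13  5.25] w 0.0232
```

View pics/g2.png

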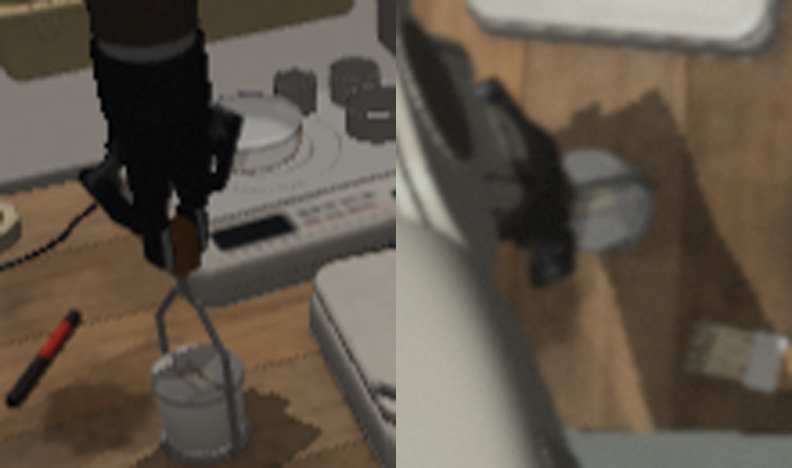

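The grip is held at 23.2 mm opening. Now the lift.

Request:
carry_out([
  [0,0,-0.1,0,-1],
  [0,0,-0.3,0,-1],
  [0,0,-0.55,0,-1],
  [0,0,-0.8,0,-1],
  [0,0,-1,0,-1],
  [0,0,-1,0,-1],
  [0,0,-1,0,-1],
  [0,0,-1,0,-1],
  [0,0,-1,0,-1],
])

```text
clock: 5.9
eef_pos: [0.4651, 0.2093, 0.2966]
tool_rot: [0.977, 0.212, -0.002, 0.0]
ft_force: [0.2, -0.3, -3.4]
grip_width: 0.0233
```

```bash
python3 st.py 0.465 -0.057 0.317
```

```text
t 5.9 pos [0.4651 0.2093 0.2966] yaw 24.45 q [0.42 0.25 0.12 1.45 0.   1.57] F [ 0.16 -0.29 -3.44] w 0.0233
tool shift/0.1: [-1.104  2.424 -0.2  ]
```

Request:
carry_out([
  [-0.08,0.15,-0.1,0,-1],
  [-0.2,0.4,-0.2,0,-1],
  [-0.35,0.7,-0.2,0,-1],
  [-0.5,1.0,-0.2,0,-1],
])

```text
clock: 6.3
eef_pos: [0.4615, 0.0963, 0.3187]
tool_rot: [0.977, 0.212, 0.0, 0.0]
ft_force: [0.4, 0.1, -2.4]
grip_width: 0.0234
```

Request:
carry_out([
  [-0.15,0.3,0,0,-1],
  [-0.3,0.6,0,0.05,-1],
  [-0.4,0.85,0,0.1,-1],
  [-0.5,1.0,0,0.15,-1],
  [-0.5,1.0,0,0.217,-1],
  [-0.5,1.0,0,0.217,-1],
])

```text
clock: 6.9
eef_pos: [0.457, -0.0151, 0.3184]
tool_rot: [0.999, 0.042, -0.0, 0.0]
ft_force: [0.0, -0.7, -2.9]
grip_width: 0.0233
```

```bash
python3 st.py 0.457 -0.0585 0.317
```

```text
t 6.9 pos [ 0.457  -0.0151  0.3184] yaw 4.81 q [-0.03  0.14  0.04  1.47 -0.    1.45] F [ 0.05 -0.66 -2.89] w 0.0233
tool shift/0.1: [-0.037  0.432  0.014]
```

Request:
carry_out([
  [-0.01,0.1,0,0,-1],
  [-0.02,0.25,0,0,-1],
  [-0.04,0.37,0,0,-1],
  [-0.04,0.43,0,0,-1],
  [-0.04,0.43,0,0,-1],
  [-0.04,0.43,0,0,-1],
  [-0.04,0.43,0,0,-1],
  [-0.04,0.43,0,0,-1],
])

```text
clock: 7.7
eef_pos: [0.4573, -0.0566, 0.3183]
tool_rot: [0.999, 0.043, -0.0, -0.0]
ft_force: [-0.2, -0.5, -4.7]
grip_width: 0.0233
```

```bash
python3 st.py; python3 - <<'E'
from h import *
o=[]
for n,(x,y,w,h) in(("scene",(240,100,130,160)),("top",(270,130,110,160))):
    im=imaging.camera(n)[:,:,::-1]; cv2.imwrite(f"pics/{n}3.png",im)
    o.append(cv2.resize(im[y:y+h,x:x+w],None,fx=3.3,fy=3.3,interpolation=cv2.INTER_CUBIC))
cv2.imwrite("pics/g3.png",np.hstack(o))
im=cv2.imread("pics/scene3.png");cv2.imwrite("pics/g3b.png",cv2.resize(im[120:215,250:350],None,fx=6,fy=6,interpolation=cv2.INTER_CUBIC))
E
```

```text
t 7.7 pos [ 0.4573 -0.0566  0.3183] yaw 4.97 q [-0.12  0.14  0.04  1.47  0.    1.36] F [-0.15 -0.45 -4.72] w 0.0233
```

View pics/g3.png

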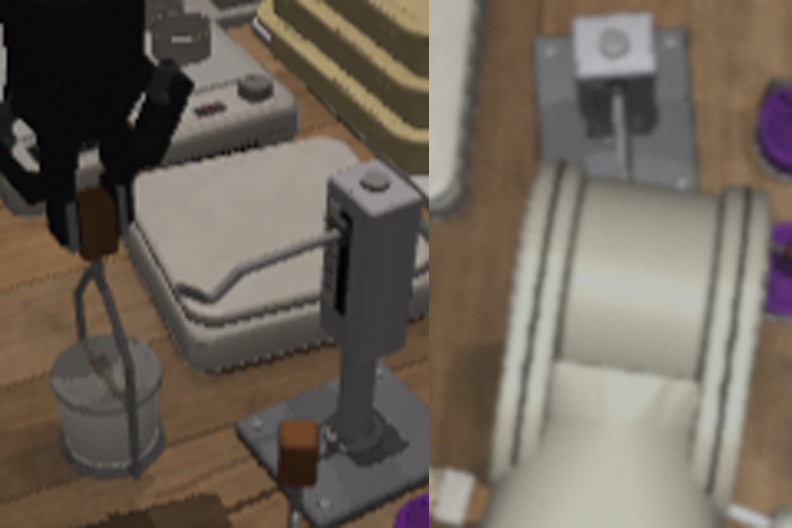

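View pics/g3b.png

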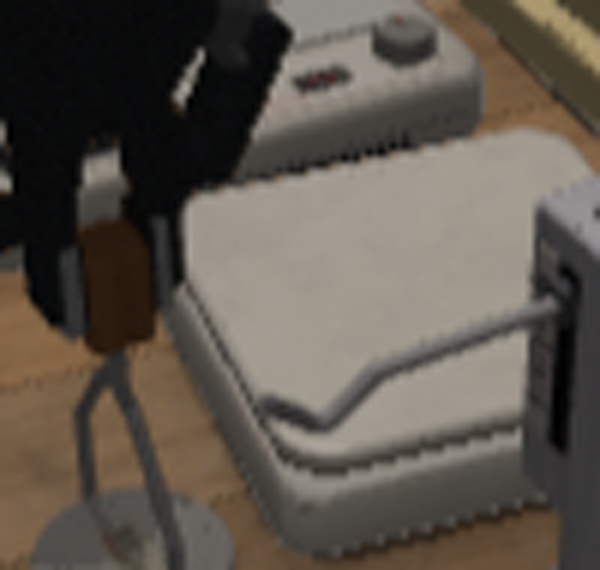

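```bash
python3 - <<'E'
from h import *
for z in(.25,.255,.26,.265,.27): print(z,onz("scene",268.3,183.7,z)[:2].round(4))
print(proj("scene",[.4573,-.0566,.262]),(proj("scene",[.4573,-.0566,.262])+.5-[250,120])*6)
print("grip ctr expected crop",(proj("scene",[.4573,-.0566,.306])+.5-[250,120])*6)
for p in([.4573+.04*-.087,-.0566+.04,.223],[.4573+.04*.087,-.0566-.04,.223]): print("bends",(proj("scene",p)+.5-[250,120])*6)
E
```

```text
0.25 [ 0.4602 -0.0405]
0.255 [ 0.4583 -0.0464]
0.26 [ 0.4565 -0.0523]
0.265 [ 0.4547 -0.0582]
0.27 [ 0.4529 -0.0642]
[269.31861932 184.04041633] [118.91171591 387.24249796]
grip ctr expected crop [109.45658935 283.18660786]
bends [ 78.72325901 409.881291  ]
bends [177.8759298  540.68843585]
```

Request:
carry_out([
  [0.04,0,0,0,-1],
  [0.12,0,0,0,-1],
  [0.22,0,0,0,-1],
  [0.34,0.01,0,0,-1],
  [0.46,0.01,0,0,-1],
  [0.58,0.02,0,0,-1],
  [0.68,0.02,0,0,-1],
  [0.76,0.02,0,0,-1],
  [0.8,0.02,0,0,-1],
  [0.8,0.02,0,0,-1],
  [0.8,0.02,0,0,-1],
  [0.8,0.02,0,0,-1],
  [0.8,0.02,0,0,-1],
  [0.8,0.02,0,0,-1],
])

```text
clock: 9.2
eef_pos: [0.537, -0.0521, 0.3186]
tool_rot: [0.999, 0.043, 0.0, 0.0]
ft_force: [-0.3, -0.5, -3.5]
grip_width: 0.023
```

```bash
python3 st.py; python3 - <<'E'
from h import *
im=imaging.camera("scene")[:,:,::-1]; cv2.imwrite("pics/scene4.png",im)
cv2.imwrite("pics/g4.png",cv2.resize(im[115:265,260:360],None,fx=4,fy=4,interpolation=cv2.INTER_CUBIC))
cv2.imwrite("pics/g4b.png",cv2.resize(im[140:200,275:355],None,fx=8,fy=8,interpolation=cv2.INTER_CUBIC))
E
```

```text
t 9.2 pos [ 0.537  -0.0521  0.3186] yaw 4.92 q [-0.1   0.3   0.25  1.52 -0.    1.39] F [-0.33 -0.51 -3.55] w 0.023
```

View pics/g4.png

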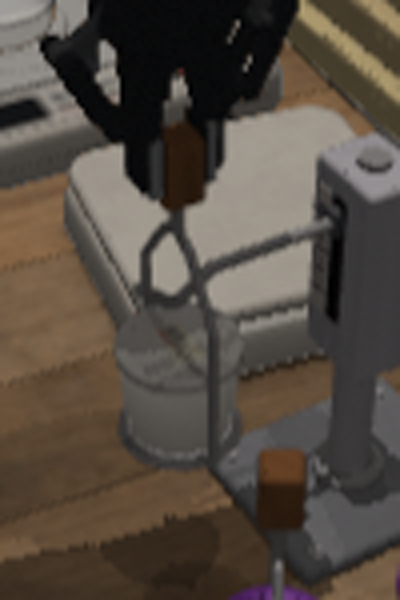

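View pics/g4b.png

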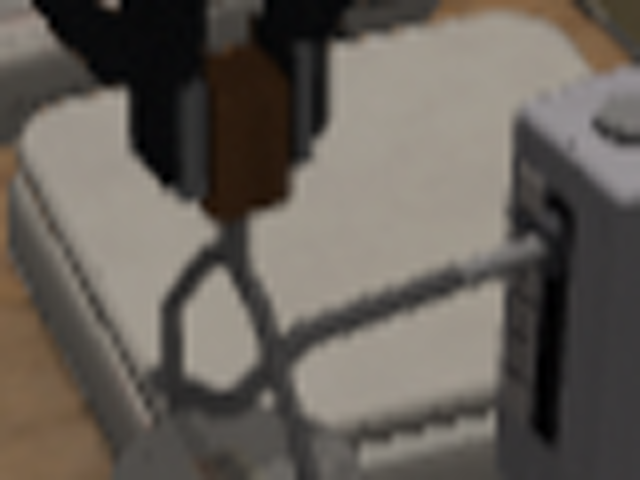

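The hook passes through the bail and the apex is above the seat at crop (230,400). Lowering gently now.

Request:
carry_out([
  [0,0,0.05,0,-1],
  [0,0,0.12,0,-1],
  [0,0,0.2,0,-1],
  [0,0,0.27,0,-1],
  [0,0,0.32,0,-1],
  [0,0,0.36,0,-1],
  [0,0,0.39,0,-1],
  [0,0,0.42,0,-1],
  [0,0,0.45,0,-1],
  [0,0,0.48,0,-1],
  [0,0,0.51,0,-1],
  [0,0,0.53,0,-1],
  [0,0,0.55,0,-1],
  [0,0,0.55,0,-1],
  [0,0,0.55,0,-1],
  [0,0,0.55,0,-1],
  [0,0,0.55,0,-1],
])

```text
clock: 10.95
eef_pos: [0.5372, -0.0521, 0.2635]
tool_rot: [0.999, 0.043, 0.0, -0.0]
ft_force: [0.1, 0.2, -1.5]
grip_width: 0.0234
```

```bash
python3 st.py; python3 - <<'E'
from h import *
im=imaging.camera("scene")[:,:,::-1]; cv2.imwrite("pics/scene5.png",im)
cv2.imwrite("pics/g5b.png",cv2.resize(im[140:215,275:355],None,fx=8,fy=8,interpolation=cv2.INTER_CUBIC))
E
```

```text
t 10.95 pos [ 0.5372 -0.0521  0.2635] yaw 4.92 q [-0.1   0.32  0.13  1.38  0.    1.39] F [ 0.14  0.16 -1.48] w 0.0234
```

View pics/g5b.png

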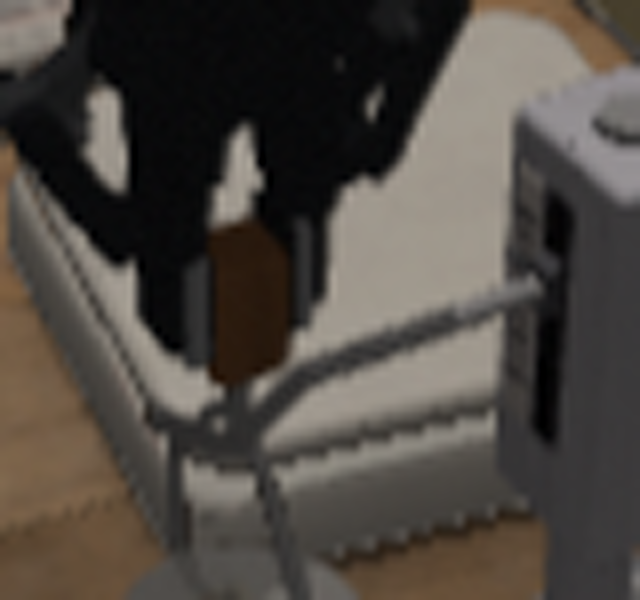

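The bail sits on the hook, which has already dipped about 12 mm. I'll lower the rest of the way until the weight is off the gripper.

Request:
carry_out([
  [0,0,0.02,0,-1],
  [0,0,0.04,0,-1],
  [0,0,0.06,0,-1],
  [0,0,0.08,0,-1],
  [0,0,0.1,0,-1],
  [0,0,0.1,0,-1],
  [0,0,0.1,0,-1],
  [0,0,0.1,0,-1],
])

```text
clock: 11.8
eef_pos: [0.5372, -0.0521, 0.2535]
tool_rot: [0.999, 0.043, 0.0, -0.0]
ft_force: [-0.8, 0.7, -0.4]
grip_width: 0.0235
```

Request:
carry_out([
  [0,0,0,0,-1],
])

```text
clock: 11.9
eef_pos: [0.5372, -0.0521, 0.2534]
tool_rot: [0.999, 0.043, 0.0, -0.0]
ft_force: [-0.8, 0.7, -0.4]
grip_width: 0.023
```

Request:
carry_out([
  [0,0,0,0,-1],
])

```text
clock: 12.0
eef_pos: [0.5372, -0.0521, 0.2534]
tool_rot: [0.999, 0.043, 0.0, -0.0]
ft_force: [-1.1, -0.0, 0.3]
grip_width: 0.0234
```

```bash
python3 st.py; python3 - <<'E'
from h import *
im=imaging.camera("scene")[:,:,::-1]; cv2.imwrite("pics/scene6.png",im)
cv2.imwrite("pics/g6b.png",cv2.resize(im[140:215,275:355],None,fx=8,fy=8,interpolation=cv2.INTER_CUBIC))
E
```

```text
t 12.0 pos [ 0.5372 -0.0521  0.2534] yaw 4.92 q [-0.1   0.32  0.11  1.36  0.    1.39] F [-1.13 -0.03  0.28] w 0.0234
```

View pics/g6b.png

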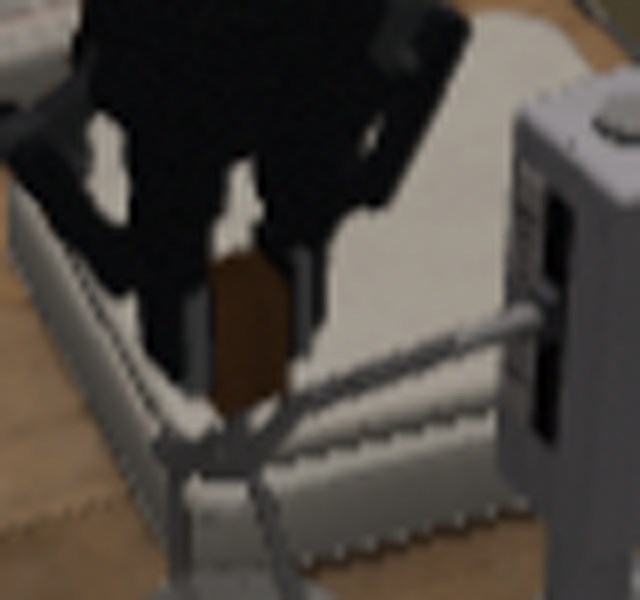

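The load is off the gripper (Fz ≈ 0) and the hook has dipped further. I'll open and wait a moment.

Request:
carry_out([
  [0,0,0,0,-0.3],
  [0,0,0,0,-0.1],
  [0,0,0,0,0.1],
  [0,0,0,0,0.3],
  [0,0,0,0,0.5],
  [0,0,0,0,0.5],
  [0,0,0,0,0.5],
  [0,0,0,0,0.5],
  [0,0,0,0,0.5],
  [0,0,0,0,0.5],
])

```text
clock: 13.05
eef_pos: [0.5372, -0.0521, 0.2533]
tool_rot: [0.999, 0.043, -0.0, -0.0]
ft_force: [-0.1, -0.0, 0.0]
grip_width: 0.0639
```

```bash
python3 st.py; python3 - <<'E'
from h import *
im=imaging.camera("scene")[:,:,::-1]; cv2.imwrite("pics/scene7.png",im)
cv2.imwrite("pics/g7b.png",cv2.resize(im[120:255,265:365],None,fx=4.4,fy=4.4,interpolation=cv2.INTER_CUBIC))
E
```

```text
t 13.05 pos [ 0.5372 -0.0521  0.2533] yaw 4.92 q [-0.1   0.32  0.11  1.36  0.    1.39] F [-0.11 -0.04  0.04] w 0.0639
```

View pics/g7b.png

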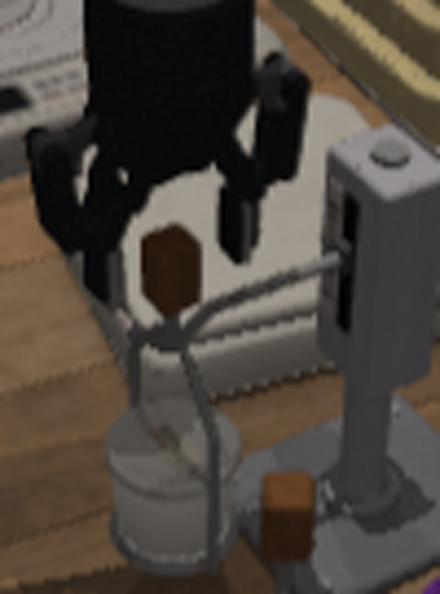

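It hangs upright and the fingers are clear on both sides of the grip. I'll raise the gripper straight up, back off and wait.

Request:
carry_out([
  [0,0,-0.1,0,0.5],
  [0,0,-0.3,0,0.5],
  [0,0,-0.6,0,0.5],
  [0,0,-0.9,0,0.5],
  [0,0,-1,0,0.5],
  [-0.3,0,-1,0,0.5],
  [-0.7,0,-1,0,0.5],
  [-1,0,-1,0,0.5],
  [-1,0,-1,0,0.5],
  [-1,0,-1,0,0.5],
  [-1,0,-1,0,0.5],
  [-1,0,-1,0,0.5],
  [-1,0,-1,0,0.5],
  [-1,0,-1,0,0.5],
  [-1,0,-1,0,0.5],
  [-1,0,-1,0,0.5],
  [-1,0,-1,0,0.5],
  [-1,0,-1,0,0.5],
  [-1,0,-1,0,0.5],
  [-1,0,-1,0,0.5],
])

```text
clock: 15.1
eef_pos: [0.4375, -0.0607, 0.3533]
tool_rot: [0.999, 0.043, 0.0, 0.0]
ft_force: [0.1, 0.2, 0.5]
grip_width: 0.0636
```

Request:
carry_out([
  [-0.5,0,0,0,0.5],
  [-1,0,0,0,0.5],
  [-1,0,0,0,0.5],
  [-1,0,0,0,0.5],
  [-1,0,0,0,0.5],
  [-1,0,0,0,0.5],
  [-1,0,0,0,0.5],
  [-1,0,0,0,0.5],
  [-1,0,0,0,0.5],
  [-1,0,0,0,0.5],
  [-1,0,0,0,0.5],
  [-1,0,0,0,0.5],
  [-1,0,0,0,0.5],
  [-1,0,0,0,0.5],
  [-1,0,0,0,0.5],
  [-1,0,0,0,0.5],
  [-1,0,0,0,0.5],
  [-1,0,0,0,0.5],
  [-1,0,0,0,0.5],
  [-1,0,0,0,0.5],
])

```text
clock: 17.1
eef_pos: [0.3379, -0.0693, 0.3533]
tool_rot: [0.999, 0.043, 0.0, 0.0]
ft_force: [0.3, -0.0, -0.6]
grip_width: 0.0639
```

```bash
python3 st.py; python3 - <<'E'
from h import *
a=imaging.camera("scene")[:,:,::-1]; t=imaging.camera("top")[:,:,::-1]
for _ in range(5): b=imaging.camera("scene")[:,:,::-1]
print("motion",[cv2.phaseCorrelate(np.float32(cv2.cvtColor(np.ascontiguousarray(x[150:240,285:330]),6)),np.float32(cv2.cvtColor(np.ascontiguousarray(y[150:240,285:330]),6))) for x,y in((a,b),)])
cv2.imwrite("pics/scene8.png",a); cv2.imwrite("pics/top8.png",t)
o=[cv2.resize(im[y:y+150,x:x+110],None,fx=3.6,fy=3.6,interpolation=cv2.INTER_CUBIC) for im,x,y in((a,265,115),(t,270,110))]
cv2.imwrite("pics/g8.png",np.hstack(o))
s0=cv2.imread("pics/scene0.png")
print("low tub change",cv2.absdiff(s0[280:355,292:330],np.ascontiguousarray(a[280:355,292:330])).mean())
def blob(im,n,x,y,w,h):
    hsv=cv2.cvtColor(np.ascontiguousarray(im),cv2.COLOR_BGR2HSV)[y:y+h,x:x+w]
    m=((hsv[...,0]<14)&(hsv[...,1]>130)&(hsv[...,2]<150)).astype(np.uint8)
    k,l,st,c=cv2.connectedComponentsWithStats(m);j=1+np.argmax(st[1:,4]);return c[j]+[x,y],st[j][4]
g=blob(a,"scene",285,160,30,45);h=blob(t,"top",315,185,30,45);print(g,h,tri(g[0],h[0]))
E
```

```text
t 17.1 pos [ 0.3379 -0.0693  0.3533] yaw 4.92 q [-0.2  -0.09 -0.11  1.55 -0.    1.28] F [ 0.33 -0.03 -0.59] w 0.0639
motion [((0.5092437625571193, 0.01069383053223305), 1.0022618791792128)]
low tub change 5.301637426900585
(array([303.28494624, 180.36021505]), np.int32(186)) (array([330.09589041, 201.79452055]), np.int32(73)) (array([ 0.53501603, -0.05361728,  0.24338271]), np.float64(0.001050163904243643))
```

View pics/g8.png

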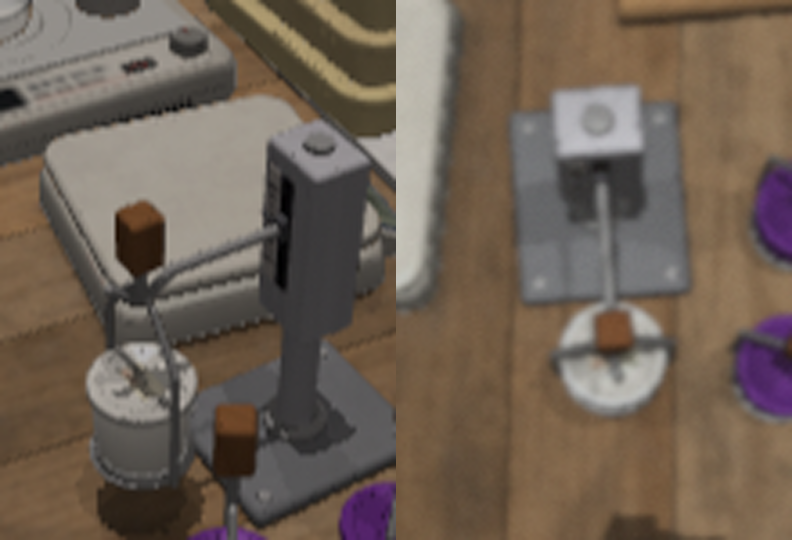

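The tub hangs clear and upright in both views, with its grip at z ≈ 0.243, a dip of about 20 mm. One last stillness and low-tub check before handing in.

Request:
carry_out([
  [0,0,0,0,0.5],
  [0,0,0,0,0.5],
  [0,0,0,0,0.5],
  [0,0,0,0,0.5],
  [0,0,0,0,0.5],
  [0,0,0,0,0.5],
  [0,0,0,0,0.5],
  [0,0,0,0,0.5],
  [0,0,0,0,0.5],
  [0,0,0,0,0.5],
  [0,0,0,0,0.5],
  [0,0,0,0,0.5],
  [0,0,0,0,0.5],
  [0,0,0,0,0.5],
  [0,0,0,0,0.5],
  [0,0,0,0,0.5],
  [0,0,0,0,0.5],
  [0,0,0,0,0.5],
  [0,0,0,0,0.5],
  [0,0,0,0,0.5],
])

```text
clock: 19.45
eef_pos: [0.3379, -0.0693, 0.3533]
tool_rot: [0.999, 0.043, 0.0, 0.0]
ft_force: [0.5, 0.2, 0.1]
grip_width: 0.0643
```

```bash
python3 - <<'E'
from h import *
def red(im):
    h=cv2.cvtColor(np.ascontiguousarray(im),cv2.COLOR_BGR2HSV)[310:350,292:332]
    m=((h[...,0]<6)|(h[...,0]>174))&(h[...,1]>170); return np.argwhere(m).mean(0)[::-1]
def grip(im):
    h=cv2.cvtColor(np.ascontiguousarray(im),cv2.COLOR_BGR2HSV)[160:205,285:315]
    m=(h[...,0]<14)&(h[...,1]>130)&(h[...,2]<150); return np.argwhere(m).mean(0)[::-1]+[285,160]
L=[imaging.camera("scene")[:,:,::-1] for _ in range(6)]
print([grip(x).round(2) for x in L]); print("red",red(cv2.imread("pics/scene0.png")),red(L[-1]))
print(order.job_done())
E
```

```text
[array([303.43, 180.31]), array([303.38, 180.38]), array([303.29, 180.32]), array([303.27, 180.39]), array([303.33, 180.46]), array([303.41, 180.4 ])]
red [18.57110092 19.37155963] [18.59907834 19.32488479]
the job is handed in; nothing more can be done
None
```

The tall tub is hanging from the balance hook by its bail, released and at rest, and I handed the job in at about 20 s. I took it by its wooden grip and passed the hook through the bail. I then lowered it until the wrist force was about zero, opened the jaws and backed away.

What the last checks showed:
- **Dip:** the grip is at z ≈ 0.243 m, which puts the bail's apex at about 0.199 m and the dip at roughly 20 mm. This agrees only roughly with the carried weight: single noisy wrist-force readings of about 3–4.7 N would mean 21–34 mm.
- **At rest:** the grip's image centroid stayed within 0.2 px over six frames, and the tub looks upright in both views.
- **Low tub:** its red lid shifted by less than 0.1 px from the start. A raw image difference around it came out at about 5 grey levels, which I put down to shading and noise.
- **Robot:** it stands well clear and touches nothing.
- **Failed check:** a phase-correlation motion check showed 0.5 px, which I took for an error of the method because the centroids did not move.

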